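# Build the lantern centrepiece on the log slice

### The job

Build the lantern centrepiece in the middle of the log slice: first lay the large straw wreath flat and centred on the slice, then stand the short candle (the one that fits under the lid) upright in the middle of it, then set the open glass cylinder down over the candle so that it stands on the wood inside the wreath, and last put the metal lid squarely on the glass with its collar inside the rim. Set the glass down rather than dropping it or knocking it over, and leave the small wreath, the tall candle, the secateurs and the drinking glass where they are.

Things in the scene. Friction and masses are not known exactly. Their poses are not given: they have to be found in the camera images.
- log_slice: Slice of a tree trunk with dark bark edge and pale ringed top, lying fixed on the table: a disc 230 mm across and 20 mm thick. Origin at the centre of its underside, z up; its flat top is at z = 20 mm of this frame. The centrepiece is built on its middle.
- large_wreath: The larger of two straw wreath blanks, loose, lying flat: a firm straw ring, 190 mm outside, 118 mm across the hole, round section 36 mm thick (the section's centre line is a circle of radius 77 mm at 18 mm height). Origin at the centre of the ring in the plane of its underside, z up. About 160 g. It can be lifted by pinching the ring across its section at any one place.
- short_candle: The shorter of two ivory pillar candles, loose, standing: 40 mm across, 75 mm high (plus a soft 7 mm wick, of no substance). Origin at the centre of its foot, z up. About 85 g.
- lantern_glass: Clear glass cylinder, open at top and bottom, loose, standing upright: 66 mm outside, 58 mm inside, 120 mm high, plain rims. Origin on its axis at the lower rim, z up. About 240 g.
- lantern_lid: Round metal lantern lid, loose, lying on its collar: disc 74 mm across, 4 mm thick; under it a collar 46 mm across, 8 mm deep, that goes inside the glass; on it a dome 42 mm across, 6 mm high, and a wooden knob 18 mm across. Origin on its axis at the collar's underside, z up: disc from 8 to 12 mm, knob from 18 to 46 mm. About 110 g. Home on the glass its origin is 112 mm above the glass's origin.
- small_wreath: Bystander: the smaller straw wreath blank, 136 mm outside, 64 mm across the hole (too narrow for the glass), 36 mm thick, loose, lying flat. Origin at the ring's centre in the plane of its underside.
- tall_candle: Bystander: the taller ivory pillar candle, 40 mm across, 140 mm high (it would stand out of the glass), loose, standing. Origin at the centre of its foot.
- secateurs: Bystander: red-handled garden secateurs lying flat on the table, 175 mm long, 70 mm wide, 18 mm high, loose. Origin near the pivot, at table height; blades towards its +x.
- flute: Bystander: stemmed drinking flute standing beyond the work, 64 mm across the foot, 50 mm across the bowl, 190 mm high, loose. Origin at the centre of its foot.

How it is judged:
By the outcome, as a careful person would: the job done as asked, in the order asked, and still so for the second after the job is handed in, with the robot touching nothing.
It also fails if it takes over 115 s, if anything falls off the work surface, if the arm or the gripper's body presses on something with over 40 N, if the wrist force passes 120 N, or if a joint passes its speed limit or range.

### The arm

A 6-joint arm with a two-finger parallel gripper is mounted at the origin on the work surface. World frame = base frame: x ahead of the robot, y to its left, z up, the work surface at z = 0. Lengths are in m, angles in rad, forces in N, time in s.
With the tool pointing down it reaches from about 0.25 to 0.725 m from the base axis. Payload 4 kg.
Tool frame: the origin (TCP) lies at the very end of the fingers, on their centre line; the grasp point (between the pads) lies 19 mm behind it; z points along the fingers, y is the line along which they close (so a half turn about z gives the same grasp; the last joint's range is limited). The gripper opens to 85 mm and grips with 20 to 120 N. Pads are 22 mm wide; open, the fingers measure 114 mm over their backs; the gripper's body (76 mm by 85 mm) begins 54 mm behind the grasp point. The pads swing forward as they close: fully open they stand 13 mm farther back than shut.
Start: joints at [-1.1, 0.241, 0.005, 1.335, 0, 1.571], TCP at [0.227, -0.446, 0.231] pointing down, gripper open.
Joint ranges: [-2.72, 2.72], [-1.05, 1.87], [-1.09, 1.28], [-1.99, 2.15], [-1.42, 1.44], [-3.14, 3.14]. Speed limits (rad/s): [2.79, 2.79, 3.14, 3.14, 3.14, 3.14].

### API

Orientations are given as a unit quaternion [x, y, z, w].
In Python, from workcell import bot, vision, workorder gives the robot as it stands.
- The arm moves only by the shell command python3 -m creep 'ROWS' [OPENING]. ROWS is JSON, a list of rows, each a list of 2 entries, a list of its own where there are three numbers: the shift along the tool's x, y, z in mm, then the turn, a rotation vector about the tool's x, y, z in rad. In form: [[[dx, dy, dz], [wx, wy, wz]], ...]. A call has 1 to 12 rows; each row shifts and turns the commanded pose from where the row before left it, along the tool's axes as they then stand; what a row does not reach is not made up. A row lasts 1/8 s, in which the tool goes at most 62.5 mm and 10.7 degrees, less where a joint would pass 70% of its speed; a pose out of reach is approached as far as the arm can. A call is refused whole if a number of a shift passes 62.5 or a number of a turn 0.188, either way. A call with a gripper value outside its range is refused whole. OPENING is the finger opening in mm, from 0 to 85.4, set as the call begins (- or left out, the last holds). The fingers move at their own pace and stop on an object; the grip force is fixed at half the most. Time passes only in rows, so rows that do not move let the fingers close. It gives the time, the measured TCP pose, the force, the opening and the grip force at its end, in the units of the state.
- bot.get_obs(): the state, without advancing time (a new reading comes with each control period).
- vision.camera(name): name is "side" or "top" or "wrist"; returns a dict with "image" (400x640x3 uint8, blue, green, red), "z_map" (400x640 float32, m along the optical axis (not along the pixel's ray), 0 where there is no reading), "K" (3x3 intrinsics, pixels), "rvec" (rotation vector, rad) and "tvec" (3), from world to camera coordinates, as OpenCV has them; the wrist camera has in their place "tool_from_camera" (4x4, takes a point from camera to tool coordinates, whose origin is the TCP and whose axes are the flange's). Camera axes: x right, y down, z forward; pixel columns grow to the right and rows downward; lengths in m; the calibration is good to about 2 mm. A picture is of the moment at which its call begins: read the wrist's pose just before it.
- workorder.job_done(): hands the job in; it is judged then, once.
Trained networks look in a picture, given as the dict that the camera call returned (one of the last four; its "shot" number tells which), for a name from the list of things; names that differ only in an ending like _2 or _b are one class to them, and where a whole thing is asked for, a point or a joint stands for the part that bears it (a point fixed in the world has none). Each returns a list of dicts, best first, with "score" (0 to 1); they miss things now and then, are a little off and sometimes report something else, mostly with a low value. They report only what shows in the picture. A call takes as long as a camera call.
- vision.spot_in(picture, query): "position" ([column, row] in pixels, amid what is visible of it).
- vision.place_of(picture, query): "position" ([column, row] in pixels: a listed point, or the origin of a listed thing).
The state is a dict: "clock": time; "joint_pos": joint angles; "joint_vel": joint speeds; "tau": joint torques, N m; "eef_pos": TCP position; "tool_rot": TCP orientation; "ft_force": force on the tool from outside, world axes, zero at the start; "ft_torque": the same for the moment, N m; "grip_width": finger opening in m; "grasp_force": force on a finger pad.
Only numpy, scipy, OpenCV 4.12 (cv2) and the standard library are available. Lean on these libraries where they do the work, as an engineer would, in place of code of your own. Each camera call takes 0.05 s, during which the arm holds its last target. There are 200 camera calls.

## Working session

There is one attempt and no reset: what is moved stays moved. The work goes in short steps, Python scripts to look and compute and a shell command to move; the robot and the scene stay as the last step left them, time stands still between calls to the robot, and variables do not carry over. Pictures are saved under pics/ and viewed, at most 14 in all, crops included, and the job is handed in when it is done.

```bash
mkdir -p pics; ls; cat > h.py <<'E'
import numpy as np, cv2
from scipy.spatial.transform import Rotation as R
from workcell import bot, vision, workorder
def cam_T(p,o=None):
    # world_from_camera
    T=np.eye(4)
    if 'tool_from_camera' in p:
        T[:3,:3]=R.from_quat(o['tool_rot']).as_matrix();T[:3,3]=o['eef_pos']
        return T@np.array(p['tool_from_camera'])
    r=cv2.Rodrigues(np.array(p['rvec'],float))[0]
    T[:3,:3]=r.T;T[:3,3]=-r.T@np.array(p['tvec'],float).ravel()
    return T
def cloud(p,o=None):
    K=np.array(p['K']);z=p['z_map'];v,u=np.indices(z.shape)
    c=np.stack([(u-K[0,2])/K[0,0]*z,(v-K[1,2])/K[1,1]*z,z],-1)
    T=cam_T(p,o);w=c@T[:3,:3].T+T[:3,3];w[z==0]=np.nan
    return w
def ray_at(p,px,h,o=None):
    K=np.array(p['K']);T=cam_T(p,o)
    d=T[:3,:3]@np.array([(px[0]-K[0,2])/K[0,0],(px[1]-K[1,2])/K[1,1],1])
    return T[:3,3]+d*(h-T[2,3])/d[2]
NAMES="log_slice large_wreath short_candle lantern_glass lantern_lid small_wreath tall_candle secateurs flute".split()
E
python3 - <<'E'
from h import *
print(bot.get_obs())
for c in ('top','side'):
    p=vision.camera(c);cv2.imwrite(f'pics/{c}0.png',p['image'])
    w=cloud(p);print(c,cam_T(p).round(3).tolist())
    for n in NAMES:
        r=vision.place_of(p,n)
        for d in r[:2]:
            print(n,round(d['score'],2),np.round(d['position']),ray_at(p,d['position'],0.02 if n in('large_wreath0',) else 0).round(4))
E
```

```text
pics
{'clock': 0.0, 'joint_pos': array([-1.09998924e+00,  2.41425675e-01,  3.75110388e-03,  1.33515342e+00,
        7.08037037e-06,  1.57083401e+00]), 'joint_vel': array([-1.36761352e-03, -1.04976740e-03, -2.23535254e-04,  7.20313848e-05,
       -5.44012584e-05, -1.55624767e-03]), 'tau': array([-9.86008999e-04, -3.72321439e+01,  2.52406096e+01,  1.69925083e-02,
       -1.13764881e-04,  2.31063808e-07]), 'eef_pos': array([ 0.22653235, -0.44506505,  0.23041683]), 'tool_rot': array([ 9.72424194e-01,  2.33216970e-01, -2.33504190e-04, -9.88637404e-04]), 'ft_force': array([ 0.5103559 ,  0.45069335, -0.24802617]), 'ft_torque': array([-0.08053581, -0.0511487 , -0.00788435]), 'grasp_force': 0.0, 'grip_width': 0.08525775316650197}
top [[0.009, -0.994, 0.112, 0.508], [-1.0, -0.007, 0.018, -0.002], [-0.017, -0.112, -0.994, 0.945], [0.0, 0.0, 0.0, 1.0]]
log_slice 0.87 [184. 252.] [0.5011 0.3366 0.    ]
short_candle 0.65 [277. 288.] [0.4227 0.1216 0.    ]
lantern_glass 0.93 [244. 188.] [0.6499 0.2041 0.    ]
lantern_lid 0.83 [393. 293.] [ 0.4129 -0.1411  0.    ]
small_wreath 0.93 [333. 220.] [ 0.5
[... 175 characters left out ...]
 ]
flute 0.83 [330. 139.] [0.7682 0.0035 0.    ]
side [[-0.815, -0.39, 0.429, 0.179], [-0.58, 0.55, -0.601, 0.618], [-0.001, -0.739, -0.674, 0.712], [0.0, 0.0, 0.0, 1.0]]
log_slice 0.78 [266. 321.] [0.5016 0.3338 0.    ]
large_wreath 0.62 [396. 162.] [ 0.5319 -0.3095  0.    ]
lantern_glass 0.65 [254. 246.] [0.6578 0.1971 0.    ]
lantern_lid 0.75 [407. 210.] [ 0.4108 -0.1332  0.    ]
small_wreath 0.72 [338. 169.] [ 0.6573 -0.1781  0.    ]
small_wreath 0.66 [329. 211.] [ 0.5797 -0.011   0.    ]
tall_candle 0.7 [340. 170.] [ 0.6502 -0.1765  0.    ]
secateurs 0.62 [204. 252.] [0.7429 0.2795 0.    ]
secateurs 0.58 [339. 173.] [ 0.6448 -0.1614  0.    ]
flute 0.65 [270. 187.] [0.7698 0.006  0.    ]
```

View pics/top0.png

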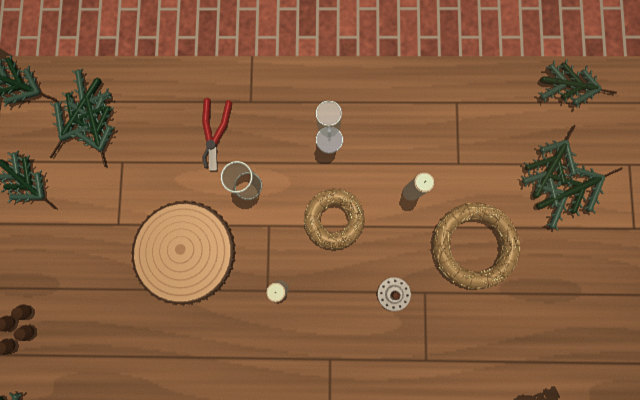

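View pics/side0.png

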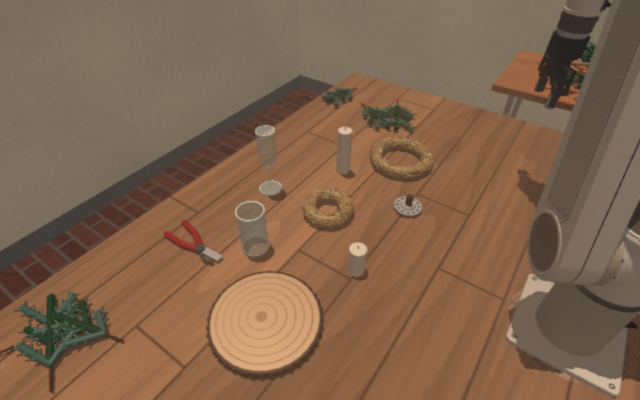

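The top view shows the slice at (184,252), short candle (276,292), glass (240,182), lid (394,294), large wreath (475,246), small wreath (334,219) and tall candle (425,183). The side view agrees. Next I get metric fits from the depth clouds.

```bash
cat >> h.py <<'E'
def circ(P):
    A=np.c_[2*P[:,:2],np.ones(len(P))];s=np.linalg.lstsq(A,(P[:,:2]**2).sum(1),rcond=None)[0]
    return s[:2],np.sqrt(s[2]+s[0]**2+s[1]**2)
def sel(w,c,r,z0,z1):
    P=w.reshape(-1,3);P=P[np.isfinite(P[:,0])]
    return P[(np.hypot(P[:,0]-c[0],P[:,1]-c[1])<r)&(P[:,2]>z0)&(P[:,2]<z1)]
def mec(P):
    c,r=cv2.minEnclosingCircle((P[:,:2]*1000).astype(np.float32));return np.array(c).round(1),round(r,1)
E
python3 - <<'E'
from h import *
for c in ('top','side'):
    p=vision.camera(c);w=cloud(p)
    for n,xy,r,a,b in [('slice',(.5,.337),.14,.015,.026),('wreath',(.52,-.315),.12,.008,.05),('candle',(.418,.117),.05,.06,.09),('glass',(.652,.2),.06,.1,.14),('lid',(.412,-.137),.05,.006,.02),('lidknob',(.412,-.137),.05,.03,.06),('small',(.577,-.01),.09,.008,.05),('tall',(.645,-.178),.05,.12,.15),('flute',(.77,.005),.05,.1,.2)]:
        P=sel(w,xy,r,a,b)
        if len(P)>5: print(c,n,len(P),mec(P),'mid',(500*(P[:,:2].min(0)+P[:,:2].max(0))).round(1),'z',np.percentile(P[:,2],[5,50,95]).round(4))
        else: print(c,n,len(P))
E
```

```text
top slice 8246 (array([502.1, 334.2]), 117.3) mid [502.5 334.4] z [0.0183 0.0211 0.0238]
top wreath 3791 (array([ 522.8, -320.9]), 96.2) mid [ 523.4 -320.1] z [0.0222 0.0341 0.0385]
top candle 300 (array([421., 115.]), 19.8) mid [421.3 114.9] z [0.0709 0.0753 0.0779]
top glass 335 (array([656.7, 194.2]), 33.4) mid [656.  193.5] z [0.1025 0.1189 0.1228]
top lid 774 (array([ 412.4, -139.7]), 37.8) mid [ 413.8 -140.1] z [0.0099 0.0132 0.0189]
top lidknob 63 (array([ 413.9, -140. ]), 8.9) mid [ 413.9 -140. ] z [0.0338 0.0456 0.0485]
top small 2283 (array([579.8,  -6.2]), 68.9) mid [580.6  -6.5] z [0.0236 0.0342 0.0387]
top tall 339 (array([ 644. , -182.7]), 19.9) mid [ 644.1 -182. ] z [0.1303 0.1403 0.1429]
top flute 759 (array([766.1,   6.5]), 25.2) mid [766.1   6.4] z [0.1306 0.1904 0.1931]
side slice 9477 (array([503.1, 335.8]), 118.2) mid [502.  336.2] z [0.0183 0.0204 0.0224]
side wreath 1547 (array([ 524.2, -316.5]), 96.1) mid [ 524.1 -317.7] z [0.0139 0.0316 0.0375]
side candle 269 (array([421.1, 116.9]), 20.5) mid [421.6 116.7] z [0.0622 0.0742 0.0767]
side glass 449 (array([657.1, 196.1]), 33.9) mid [656.4 196.5] z [0.1015 0.1131 0.1209]
side lid 372 (array([ 415.3, -138.8]), 38.4) mid [ 414.3 -138.8] z [0.0097 0.0127 0.0186]
side lidknob 49 (array([ 413.7, -136.9]), 9.9) mid [ 414.4 -136.9] z [0.0326 0.0427 0.0471]
side small 1410 (array([580. ,  -2.7]), 68.2) mid [580.1  -2. ] z [0.0155 0.0325 0.0373]
side tall 163 (array([ 644.3, -180.4]), 20.8) mid [ 643.8 -180.6] z [0.1222 0.1379 0.1414]
side flute 685 (array([766.8,   9. ]), 26.3) mid [766.7   8.9] z [0.1086 0.1626 0.1913]
```

```bash
cat >> h.py <<'E'
def plan(xyz_mm,az_deg):
    """rotate first (tool rotvec), then translate (mm, in the target tool frame); az = world azimuth of tool y"""
    o=bot.get_obs();a=np.radians(az_deg)
    y=np.array([np.cos(a),np.sin(a),0]);z=np.array([0,0,-1.]);x=np.cross(y,z)
    Rt=np.stack([x,y,z],1);Rc=R.from_quat(o['tool_rot']).as_matrix()
    rv=R.from_matrix(Rc.T@Rt).as_rotvec();d=np.array(xyz_mm)-o['eef_pos']*1000
    print('t %.2f pos'%o['clock'],(o['eef_pos']*1000).round(1),'rot',rv.round(3),'then shift(target frame)',(Rt.T@d).round(1),'| shift first(cur frame)',(Rc.T@d).round(1),'F',o['ft_force'].round(1),'w',round(o['grip_width']*1000,1),'g',round(o['grasp_force'],1))
E
python3 - <<'E'
from h import *
plan((457.7,-279,110),-31.4)
E
```

```text
t 1.10 pos [ 226.8 -445.6  231.3] rot [ 0.     0.    -0.552] then shift(target frame) [262.5 110.3 121.3] | shift first(cur frame) [281.4 -43.8 121.3] F [ 0.2 -0.1 -0.4] w 85.6 g 0.0
```

```bash
python3 -m creep '[[[0,0,0],[0,0,-0.184]],[[0,0,0],[0,0,-0.184]],[[0,0,0],[0,0,-0.184]],[[44,18,20],[0,0,0]],[[44,18,20],[0,0,0]],[[44,18,20],[0,0,0]],[[44,18,20],[0,0,0]],[[44,18,20],[0,0,0]],[[42,20,21],[0,0,0]],[[0,0,0],[0,0,0]],[[0,0,0],[0,0,0]]]' 85
python3 - <<'E'
from h import *
o=bot.get_obs();p=vision.camera('wrist');w=cloud(p,o);cv2.imwrite('pics/w1.png',p['image'])
P=sel(w,(.5235,-.319),.13,.01,.05)
print(len(P),mec(P),np.percentile(P[:,2],[5,50,95]))
# torus fit
from scipy.optimize import least_squares
f=lambda s:np.hypot(np.hypot(P[:,0]-s[0],P[:,1]-s[1])-.077,P[:,2]-s[2])-.018
r=least_squares(f,[.5235,-.319,.018],loss='soft_l1',f_scale=.002);print(r.x,np.abs(r.fun).mean())
for c in('top','side'):
    w=cloud(vision.camera(c));P=sel(w,(.5235,-.319),.13,.012,.05);r=least_squares(f,[.5235,-.319,.018],loss='soft_l1',f_scale=.002);print(c,r.x,np.abs(r.fun).mean())
c=r.x
plan((457.7,-279,2),-31.4)
E
```

```text
clock: 2.48
eef_pos: [0.4569, -0.2793, 0.1103]
tool_rot: [0.872, 0.49, -0.0, -0.0]
ft_force: [-0.4, -0.6, 0.2]
grip_width: 0.085
grasp_force: 0.0
34804 (array([ 522. , -320.1]), 95.7) [0.02036496 0.032662   0.03571942]
[ 0.52224982 -0.3207569   0.01725547] 0.0006220762965610309
top [ 0.52267506 -0.32130014  0.01919266] 0.00110913666631618
side [ 0.52476091 -0.31997756  0.0186227 ] 0.0013081843147154661
t 2.62 pos [ 456.7 -280.3  111.1] rot [ 0.001  0.    -0.002] then shift(target frame) [  1.7   0.2 109.1] | shift first(cur frame) [1.700e+00 1.000e-01 1.091e+02] F [-0.3  0.7 -0.6] w 85.4 g 0.0
```

```bash
python3 -m creep '[[[0,0,40],[0,0,0]],[[0,0,30],[0,0,0]],[[0,0,20],[0,0,0]],[[0,0,12],[0,0,0]],[[0,0,6],[0,0,0]],[[0,0,0],[0,0,0]],[[0,0,0],[0,0,0]]]' 85
python3 -m creep '[[[0,0,0],[0,0,0]],[[0,0,0],[0,0,0]],[[0,0,0],[0,0,0]],[[0,0,0],[0,0,0]],[[0,0,0],[0,0,0]],[[0,0,0],[0,0,0]],[[0,0,0],[0,0,0]],[[0,0,0],[0,0,0]]]' 0
python3 -m creep '[[[0,0,-10],[0,0,0]],[[0,0,-20],[0,0,0]],[[0,0,-30],[0,0,0]],[[0,0,-40],[0,0,0]],[[0,0,-30],[0,0,0]],[[0,0,-10],[0,0,0]],[[0,0,0],[0,0,0]],[[0,0,0],[0,0,0]]]'
python3 - <<'E'
from h import *
p=vision.camera('top');cv2.imwrite('pics/t2.png',p['image'][150:400,300:640])
p=vision.camera('side');w=cloud(p)
u=np.array([.832,.5548]);print(np.array([502.3,335])-77*u)
plan((*(np.array([502.3,335])-77*u),142),33.7)
E
```

```text
clock: 3.5
eef_pos: [0.4578, -0.2797, 0.0032]
tool_rot: [0.872, 0.489, 0.0, 0.001]
ft_force: [0.7, 0.3, -0.5]
grip_width: 0.0848
grasp_force: 0.0
clock: 4.5
eef_pos: [0.4575, -0.2795, 0.0029]
tool_rot: [0.872, 0.489, 0.0, 0.0]
ft_force: [-1.7, 0.7, 6.1]
grip_width: 0.0345
grasp_force: 58.6
clock: 5.5
eef_pos: [0.4561, -0.2786, 0.1406]
tool_rot: [0.872, 0.489, -0.001, -0.001]
ft_force: [-0.7, -0.3, -2.4]
grip_width: 0.0344
grasp_force: 58.9
[438.236  292.2804]
t 5.60 pos [ 456.2 -278.7  140.6] rot [-0.003 -0.002 -1.136] then shift(target frame) [485.  301.8  -1.4] | shift first(cur frame) [ 4.780e+02 -3.128e+02 -3.000e-01] F [ 0.9 -0.1 -1.9] w 34.8 g 58.9
```

View pics/t2.png

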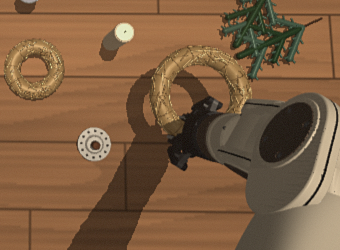

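The wreath is gripped and hangs clear of the table (crop centre ~(200,90)). Now I carry it to the slice.

```bash
python3 -m creep '[[[20,-13,0],[0,0,0]],[[40,-26,0],[0,0,0]],[[45,-30,0],[0,0,0]],[[45,-30,0],[0,0,0]],[[45,-30,0],[0,0,0]],[[45,-30,0],[0,0,0]],[[45,-30,0],[0,0,0]],[[45,-30,0],[0,0,0]],[[45,-30,0],[0,0,0]],[[45,-30,0],[0,0,0]],[[38,-22,0],[0,0,0]],[[20,-12,0],[0,0,0]]]'
python3 -m creep '[[[0,0,0],[0,0,-0.076]],[[0,0,0],[0,0,-0.14]],[[0,0,0],[0,0,-0.18]],[[0,0,0],[0,0,-0.18]],[[0,0,0],[0,0,-0.18]],[[0,0,0],[0,0,-0.18]],[[0,0,0],[0,0,-0.13]],[[0,0,0],[0,0,-0.07]],[[0,0,0],[0,0,0]],[[0,0,0],[0,0,0]],[[0,0,0],[0,0,0]]]'
cat >> h.py <<'E'
from scipy.optimize import least_squares
def torus(P,g):
    # free tilt: centre + normal (a,b,1)
    def f(s):
        n=np.array([s[3],s[4],1]);n/=np.linalg.norm(n);d=P-s[:3];h=d@n
        return np.hypot(np.sqrt(np.maximum((d*d).sum(1)-h*h,1e-9))-.077,h)-.018
    r=least_squares(f,[*g,0,0],loss='soft_l1',f_scale=.002);return r.x.round(4),np.abs(r.fun).mean().round(4),len(P)
E
python3 - <<'E'
from h import *
for c in('top','side','wrist'):
    o=bot.get_obs();p=vision.camera(c);w=cloud(p,o)
    P=w.reshape(-1,3);P=P[np.isfinite(P[:,0])];P=P[(np.hypot(P[:,0]-.502,P[:,1]-.335)<.1)&(np.hypot(P[:,0]-.438,P[:,1]-.292)>.055)&(P[:,2]>.06)&(P[:,2]<.2)]
    print(c,torus(P,(.502,.335,.157)))
plan((438.2,292.3,25),33.7)
E
```

```text
clock: 7.1
eef_pos: [0.4384, 0.2941, 0.1413]
tool_rot: [0.871, 0.491, -0.001, -0.0]
ft_force: [-0.3, -1.1, -1.6]
grip_width: 0.0344
grasp_force: 58.9
clock: 8.48
eef_pos: [0.439, 0.2917, 0.1421]
tool_rot: [0.472, 0.882, -0.0, -0.0]
ft_force: [0.1, -0.3, -2.3]
grip_width: 0.0348
grasp_force: 59.2
top (array([0.5028, 0.3328, 0.1579, 0.0012, 0.002 ]), np.float64(0.001), 3235)
side (array([ 5.042e-01,  3.335e-01,  1.572e-01, -2.000e-04,  2.500e-03]), np.float64(0.0008), 3708)
wrist (array([ 0.5027,  0.3329,  0.1564, -0.0006,  0.0037]), np.float64(0.0006), 40184)
t 8.62 pos [439.1 291.8 142.3] rot [ 0. -0. -0.] then shift(target frame) [  0.9  -0.4 117.3] | shift first(cur frame) [  0.9  -0.4 117.3] F [ 0.5 -0.1 -1.8] w 34.6 g 59.2
```

```bash
python3 -m creep '[[[2,0,25],[0,0,0]],[[0,0,35],[0,0,0]],[[0,0,25],[0,0,0]],[[0,0,15],[0,0,0]],[[0,0,9],[0,0,0]],[[0,0,5],[0,0,0]],[[0,0,3],[0,0,0]],[[0,0,1],[0,0,0]],[[0,0,0],[0,0,0]],[[0,0,0],[0,0,0]]]'
```

```text
clock: 9.88
eef_pos: [0.4382, 0.2936, 0.0247]
tool_rot: [0.472, 0.882, 0.0, 0.0]
ft_force: [0.2, 0.1, -0.9]
grip_width: 0.0349
grasp_force: 59.0
```

```bash
python3 -m creep '[[[0,0,1],[0,0,0]],[[0,0,0],[0,0,0]]]'
python3 -m creep '[[[0,0,0],[0,0,0]],[[0,0,0],[0,0,0]],[[0,0,0],[0,0,0]],[[0,0,0],[0,0,0]],[[0,0,0],[0,0,0]],[[0,0,0],[0,0,0]],[[0,0,-10],[0,0,0]],[[0,0,-25],[0,0,0]],[[0,0,-45],[0,0,0]],[[0,0,-45],[0,0,0]],[[0,0,-25],[0,0,0]],[[0,0,0],[0,0,0]]]' 85
python3 - <<'E'
from h import *
for c in('top','side','wrist'):
    o=bot.get_obs();p=vision.camera(c);w=cloud(p,o)
    P=sel(w,(.502,.335),.115,.033,.07);print(c,torus(P,(.502,.335,.038)))
    P=sel(w,(.502,.335),.14,.014,.025);print(c,mec(P),(500*(P[:,:2].min(0)+P[:,:2].max(0))).round(1),)
plan((421,116,150),15.4)
E
```

```text
clock: 10.12
eef_pos: [0.4379, 0.2935, 0.0233]
tool_rot: [0.472, 0.882, -0.0, -0.0]
ft_force: [-0.7, -0.1, -1.0]
grip_width: 0.0348
grasp_force: 59.0
clock: 11.62
eef_pos: [0.4395, 0.2945, 0.1765]
tool_rot: [0.472, 0.882, 0.003, 0.002]
ft_force: [-0.1, -0.5, -0.3]
grip_width: 0.085
grasp_force: 0.0
top (array([ 0.5022,  0.3347,  0.039 , -0.0013, -0.0013]), np.float64(0.0011), 3251)
top (array([502.3, 334.1]), 117.2) [502.7 333.3]
side (array([ 0.5033,  0.3355,  0.0382, -0.0019,  0.0013]), np.float64(0.0009), 4458)
side (array([502.9, 335.4]), 117.9) [502.1 336.2]
wrist (array([ 5.020e-01,  3.352e-01,  3.730e-02, -2.200e-03,  5.000e-04]), np.float64(0.0006), 26320)
wrist (array([501.9, 335.5]), 117.3) [501.7 335.9]
t 11.78 pos [437.3 293.  172.4] rot [-0.002  0.     0.319] then shift(target frame) [-166.3  -62.7   22.4] | shift first(cur frame) [-138.2 -111.7   22.6] F [ 0.1 -0.6  0.5] w 85.5 g 0.0
```

```bash
python3 -m creep '[[[0,0,0],[0,0,0.16]],[[0,0,0],[0,0,0.16]],[[-20,-7,0],[0,0,0]],[[-40,-16,6],[0,0,0]],[[-50,-18,8],[0,0,0]],[[-36,-14,8],[0,0,0]],[[-20,-8,0],[0,0,0]],[[0,0,0],[0,0,0]],[[0,0,0],[0,0,0]]]'
python3 - <<'E'
from h import *
for c in('wrist',):
    o=bot.get_obs();p=vision.camera(c);w=cloud(p,o)
    P=sel(w,(.421,.116),.06,.069,.079);print(c,len(P),mec(P),(500*(P[:,:2].min(0)+P[:,:2].max(0))).round(1))
plan((421,116,36),15.4)
E
```

```text
clock: 12.9
eef_pos: [0.4209, 0.1166, 0.1511]
tool_rot: [0.606, 0.795, -0.0, -0.0]
ft_force: [0.7, -0.0, 0.7]
grip_width: 0.0852
grasp_force: 0.0
wrist 2530 (array([420.2, 116.1]), 20.1) [420.5 116. ]
t 12.95 pos [421.1 116.9 151.1] rot [-0. -0.  0.] then shift(target frame) [ -0.9  -0.3 115.1] | shift first(cur frame) [ -0.9  -0.3 115.1] F [ 0.9 -0.1  0.5] w 85.1 g 0.0
```

```bash
python3 -m creep '[[[0,0,30],[0,0,0]],[[0,0,35],[0,0,0]],[[0,0,28],[0,0,0]],[[0,0,14],[0,0,0]],[[0,0,8],[0,0,0]],[[0,0,0],[0,0,0]],[[0,0,0],[0,0,0]]]' 85
python3 -m creep '[[[0,0,0],[0,0,0]],[[0,0,0],[0,0,0]],[[0,0,0],[0,0,0]],[[0,0,0],[0,0,0]],[[0,0,0],[0,0,0]],[[0,0,0],[0,0,0]],[[0,0,0],[0,0,0]],[[0,0,0],[0,0,0]]]' 0
python3 -m creep '[[[0,0,-10],[0,0,0]],[[0,0,-20],[0,0,0]],[[0,0,-40],[0,0,0]],[[0,0,-30],[0,0,0]],[[0,0,-10],[0,0,0]],[[0,0,0],[0,0,0]],[[0,0,0],[0,0,0]]]'
python3 - <<'E'
from h import *
plan((502.3,335,146),33.7)
E
```

```text
clock: 13.82
eef_pos: [0.4218, 0.1171, 0.0369]
tool_rot: [0.606, 0.795, 0.001, 0.0]
ft_force: [-0.1, 0.2, -0.4]
grip_width: 0.0852
grasp_force: 0.0
clock: 14.82
eef_pos: [0.4214, 0.1168, 0.0368]
tool_rot: [0.606, 0.795, 0.0, 0.0]
ft_force: [-1.2, -0.4, 7.3]
grip_width: 0.0386
grasp_force: 59.9
clock: 15.7
eef_pos: [0.4201, 0.1164, 0.145]
tool_rot: [0.606, 0.795, -0.001, -0.001]
ft_force: [-0.5, 0.3, -1.4]
grip_width: 0.0382
grasp_force: 60.3
t 15.70 pos [420.1 116.4 145. ] rot [-0.003 -0.    -0.32 ] then shift(target frame) [136.2 189.7  -1. ] | shift first(cur frame) [189.  137.2  -1.4] F [-0.5  0.3 -1.4] w 38.2 g 60.3
```

```bash
python3 -m creep '[[[15,10,0],[0,0,0]],[[30,22,0],[0,0,0]],[[45,33,0],[0,0,0]],[[45,33,0],[0,0,0]],[[34,25,0],[0,0,0]],[[20,14,0],[0,0,0]],[[0,0,0],[0,0,-0.08]],[[0,0,0],[0,0,-0.16]],[[0,0,0],[0,0,-0.08]],[[0,0,0],[0,0,0]],[[0,0,0],[0,0,0]]]'
python3 - <<'E'
from h import *
for c in('top','side'):
    p=vision.camera(c);w=cloud(p);cv2.imwrite(f'pics/c_{c}.png',p['image'][200:400,100:400])
    P=sel(w,(.502,.335),.06,.105,.17);print(c,len(P),mec(P) if len(P) else '')
    P=sel(w,(.502,.335),.03,.105,.15);print(circ(P) if len(P)>10 else '')
plan((502.3,335,56.5),33.7)
E
```

```text
clock: 17.08
eef_pos: [0.5029, 0.3357, 0.1455]
tool_rot: [0.472, 0.882, -0.0, -0.0]
ft_force: [-0.4, -0.3, -0.9]
grip_width: 0.0385
grasp_force: 60.3
top 251 (array([505.6, 330.9]), 32.9)
(array([0.5032692 , 0.33434284]), np.float64(0.019806545970106337))
side 533 (array([502.3, 339.2]), 33.1)
(array([0.50424894, 0.33521605]), np.float64(0.01952239520271557))
t 17.18 pos [503.1 335.5 145.9] rot [-0.    -0.    -0.001] then shift(target frame) [ 0.  -0.9 89.4] | shift first(cur frame) [ 0.  -0.9 89.4] F [-0.1  0.5 -0.8] w 38.8 g 60.3
```

View pics/c_side.png

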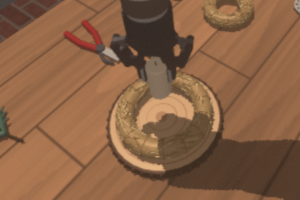

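The crop shows the candle at (157,78), upright and held over the wreath centre. I lower it now.

```bash
python3 -m creep '[[[0,-1,20],[0,0,0]],[[0,0,25],[0,0,0]],[[0,0,20],[0,0,0]],[[0,0,12],[0,0,0]],[[0,0,6],[0,0,0]],[[0,0,3],[0,0,0]],[[0,0,2],[0,0,0]],[[0,0,0],[0,0,0]],[[0,0,0],[0,0,0]]]'
python3 -m creep '[[[0,0,1],[0,0,0]],[[0,0,0],[0,0,0]]]'
```

```text
clock: 18.3
eef_pos: [0.5026, 0.3349, 0.0587]
tool_rot: [0.472, 0.882, 0.0, 0.0]
ft_force: [1.0, 0.7, -0.4]
grip_width: 0.0386
grasp_force: 60.4
clock: 18.55
eef_pos: [0.5023, 0.3347, 0.0573]
tool_rot: [0.472, 0.882, 0.0, -0.0]
ft_force: [-0.2, 0.2, -0.9]
grip_width: 0.0386
grasp_force: 60.4
```

```bash
python3 -m creep '[[[0,0,0.6],[0,0,0]],[[0,0,0],[0,0,0]]]'
python3 -m creep '[[[0,0,0],[0,0,0]],[[0,0,0],[0,0,0]],[[0,0,0],[0,0,0]],[[0,0,0],[0,0,0]],[[0,0,0],[0,0,0]],[[0,0,0],[0,0,0]],[[0,0,-10],[0,0,0]],[[0,0,-30],[0,0,0]],[[0,0,-50],[0,0,0]],[[0,0,-50],[0,0,0]],[[0,0,-20],[0,0,0]],[[0,0,0],[0,0,0]]]' 80
python3 - <<'E'
from h import *
for c in('top','side','wrist'):
    o=bot.get_obs();p=vision.camera(c);w=cloud(p,o)
    P=sel(w,(.502,.335),.045,.089,.1);print(c,len(P),mec(P) if len(P) else '',np.median(P[:,2]))
plan((656.7,195,215),16.5)
E
```

```text
clock: 18.8
eef_pos: [0.5024, 0.3347, 0.0569]
tool_rot: [0.472, 0.882, 0.0, 0.0]
ft_force: [-0.8, -0.6, 1.8]
grip_width: 0.038
grasp_force: 60.6
clock: 20.3
eef_pos: [0.5036, 0.3355, 0.2198]
tool_rot: [0.472, 0.882, 0.003, 0.001]
ft_force: [0.9, -1.0, -0.3]
grip_width: 0.0805
grasp_force: 0.0
top 297 (array([502.3, 332.7]), 20.0) 0.09533066810329505
side 314 (array([503.2, 334.5]), 20.4) 0.09463988406012469
wrist 1841 (array([502.4, 334. ]), 20.0) 0.09375821300877907
t 20.45 pos [501.7 334.2 215.3] rot [-0.002  0.     0.3  ] then shift(target frame) [-177.5  109.1    0.3] | shift first(cur frame) [-2.018e+02  5.170e+01  2.000e-01] F [-0.9  0.4  0.4] w 79.5 g 0.0
```

```bash
python3 -m creep '[[[0,0,0],[0,0,0.15]],[[0,0,0],[0,0,0.15]],[[-20,12,0],[0,0,0]],[[-40,25,0],[0,0,0]],[[-50,31,0],[0,0,0]],[[-40,25,0],[0,0,0]],[[-27,16,0],[0,0,0]],[[0,0,0],[0,0,0]],[[0,0,0],[0,0,0]],[[0,0,0],[0,0,0]]]' 85.4
python3 - <<'E'
from h import *
o=bot.get_obs();p=vision.camera('wrist');w=cloud(p,o);cv2.imwrite('pics/w3.png',p['image'])
P=sel(w,(.6567,.195),.05,.112,.125);print(len(P),mec(P),(500*(P[:,:2].min(0)+P[:,:2].max(0))).round(1))
plan((656.7,195,70),16.5)
E
```

```text
clock: 21.7
eef_pos: [0.6565, 0.1965, 0.2165]
tool_rot: [0.598, 0.802, -0.0, -0.0]
ft_force: [-0.6, 0.4, 0.1]
grip_width: 0.0855
grasp_force: 0.0
1770 (array([656.3, 195.2]), 33.0) [656.4 195.3]
t 21.75 pos [656.5 196.7 216.8] rot [-0.    -0.     0.002] then shift(target frame) [ -1.7  -0.3 146.8] | shift first(cur frame) [ -1.7  -0.3 146.8] F [-1.   0.5 -0.8] w 85.2 g 0.0
```

View pics/w3.png

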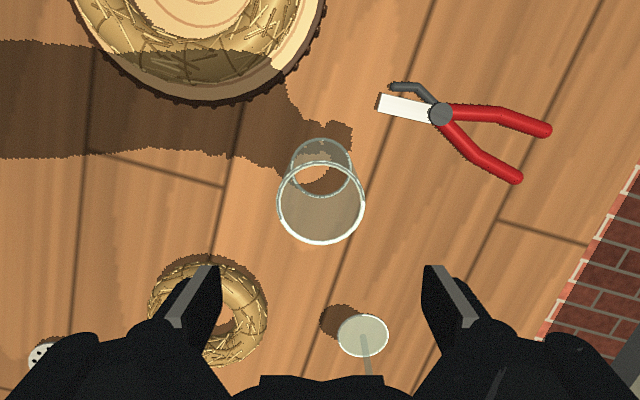

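The wrist view shows the glass rim at (321,203), midway between the fingers. I descend and grip it.

```bash
python3 -m creep '[[[-1.5,0,25],[0,0,0]],[[0,0,35],[0,0,0]],[[0,0,22],[0,0,0]],[[0,0,18],[0,0,0]],[[0,0,18],[0,0,0]],[[0,0,14],[0,0,0]],[[0,0,9],[0,0,0]],[[0,0,4],[0,0,0]],[[0,0,0],[0,0,0]],[[0,0,0],[0,0,0]]]' 85.4
python3 -m creep '[[[0,0,0],[0,0,0]],[[0,0,0],[0,0,0]],[[0,0,0],[0,0,0]],[[0,0,0],[0,0,0]],[[0,0,0],[0,0,0]],[[0,0,0],[0,0,0]],[[0,0,0],[0,0,0]]]' 0
python3 -m creep '[[[0,0,-8],[0,0,0]],[[0,0,-16],[0,0,0]],[[0,0,-25],[0,0,0]],[[0,0,-30],[0,0,0]],[[0,0,-30],[0,0,0]],[[0,0,-20],[0,0,0]],[[0,0,-11],[0,0,0]],[[0,0,0],[0,0,0]],[[0,0,0],[0,0,0]]]'
python3 - <<'E'
from h import *
p=vision.camera('side');cv2.imwrite('pics/g1.png',p['image'][80:380,120:420])
plan((502.4,334.3,210),33.7)
E
```

```text
clock: 23.0
eef_pos: [0.6581, 0.1946, 0.0725]
tool_rot: [0.598, 0.801, 0.001, 0.0]
ft_force: [1.1, -1.0, 0.4]
grip_width: 0.0854
grasp_force: 0.0
clock: 23.88
eef_pos: [0.6577, 0.1945, 0.0728]
tool_rot: [0.598, 0.801, 0.0, 0.0]
ft_force: [-2.9, -1.0, 5.7]
grip_width: 0.0658
grasp_force: 66.6
clock: 25.0
eef_pos: [0.657, 0.1943, 0.2104]
tool_rot: [0.598, 0.801, -0.001, -0.001]
ft_force: [-0.2, -0.6, -2.9]
grip_width: 0.0659
grasp_force: 67.3
t 25.05 pos [656.9 194.3 210.2] rot [-0.003 -0.    -0.3  ] then shift(target frame) [ 2.022e+02 -5.090e+01  2.000e-01] | shift first(cur frame) [ 178.1 -108.4    0.5] F [-0.8  0.6 -3.6] w 66.1 g 67.3
```

View pics/g1.png

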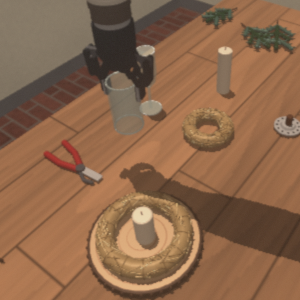

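The glass is held upright at (125,100), and the candle stands in the wreath at (144,228). I carry the glass over it.

```bash
python3 -m creep '[[[10,-6,0],[0,0,0]],[[22,-13,0],[0,0,0]],[[34,-21,0],[0,0,0]],[[40,-25,0],[0,0,0]],[[36,-22,0],[0,0,0]],[[24,-14,0],[0,0,0]],[[12,-7,0],[0,0,0]],[[0,0,0],[0,0,-0.08]],[[0,0,0],[0,0,-0.14]],[[0,0,0],[0,0,-0.08]],[[0,0,0],[0,0,0]],[[0,0,0],[0,0,0]]]'
python3 - <<'E'
from h import *
for c in('top','side'):
    p=vision.camera(c);w=cloud(p);cv2.imwrite(f'pics/g2_{c}.png',p['image'][180:380,100:400])
    P=sel(w,(.502,.334),.05,.14,.27);
    for a,b in((.14,.18),(.18,.22),(.25,.262)):
        Q=P[(P[:,2]>a)&(P[:,2]<b)];print(c,a,len(Q),mec(Q) if len(Q)>5 else '')
plan((502.4,334.3,92.5),33.7)
E
```

```text
clock: 26.55
eef_pos: [0.5036, 0.3342, 0.2115]
tool_rot: [0.473, 0.881, -0.0, -0.0]
ft_force: [0.6, -0.0, -2.9]
grip_width: 0.0663
grasp_force: 67.5
top 0.14 425 (array([502.9, 331.5]), 32.7)
top 0.18 433 (array([503.3, 331.9]), 32.5)
top 0.25 223 (array([505.1, 324.2]), 43.7)
side 0.14 516 (array([501.6, 336.6]), 33.0)
side 0.18 795 (array([504.9, 338.2]), 35.8)
side 0.25 375 (array([499.6, 339.5]), 47.3)
t 26.65 pos [503.6 334.3 211.6] rot [-0.     0.    -0.001] then shift(target frame) [  0.6  -1.  119.1] | shift first(cur frame) [  0.6  -1.  119.1] F [ 0.2 -0.4 -3. ] w 66.1 g 67.5
```

View pics/g2_side.png

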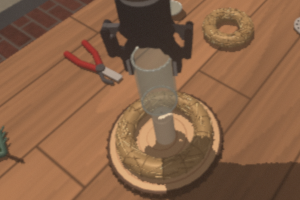

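The crop shows the glass at (155,90), directly over the candle at (163,130). I lower it with small corrections.

```bash
python3 -m creep '[[[0.5,-1,12],[0,0,0]],[[0,0,18],[0,0,0]],[[0,0,20],[0,0,0]],[[0,0,20],[0,0,0]],[[0,0,18],[0,0,0]],[[0,0,12],[0,0,0]],[[0,0,8],[0,0,0]],[[0,0,5],[0,0,0]],[[0,0,2.5],[0,0,0]],[[0,0,1],[0,0,0]],[[0,0,0],[0,0,0]],[[0,0,0],[0,0,0]]]'
python3 -m creep '[[[0,0,1],[0,0,0]],[[0,0,0],[0,0,0]]]'
```

```text
clock: 28.15
eef_pos: [0.5026, 0.3345, 0.0956]
tool_rot: [0.472, 0.882, 0.0, 0.0]
ft_force: [-0.4, -0.2, -2.3]
grip_width: 0.0661
grasp_force: 67.5
clock: 28.4
eef_pos: [0.5023, 0.3343, 0.0942]
tool_rot: [0.472, 0.882, -0.0, -0.0]
ft_force: [-0.1, 0.6, -3.5]
grip_width: 0.0657
grasp_force: 67.5
```

```bash
python3 -m creep '[[[0,0,1],[0,0,0]],[[0,0,0],[0,0,0]],[[0,0,0],[0,0,0]]]'
python3 -m creep '[[[0,0,0.5],[0,0,0]],[[0,0,0],[0,0,0]],[[0,0,0],[0,0,0]]]'
```

```text
clock: 28.78
eef_pos: [0.5024, 0.3343, 0.0932]
tool_rot: [0.472, 0.882, -0.0, -0.0]
ft_force: [0.0, 0.7, -2.3]
grip_width: 0.0661
grasp_force: 67.5
clock: 29.15
eef_pos: [0.5024, 0.3344, 0.0929]
tool_rot: [0.472, 0.882, 0.0, 0.0]
ft_force: [-0.1, 0.5, -1.0]
grip_width: 0.066
grasp_force: 67.6
```

Contact has begun, with the load dropping. I nudge down a little more, then open and rise.

```bash
python3 -m creep '[[[0,0,0.5],[0,0,0]],[[0,0,0],[0,0,0]],[[0,0,0],[0,0,0]]]'
python3 -m creep '[[[0,0,0],[0,0,0]],[[0,0,0],[0,0,0]],[[0,0,0],[0,0,0]],[[0,0,0],[0,0,0]],[[0,0,0],[0,0,0]],[[0,0,0],[0,0,0]],[[0,0,-8],[0,0,0]],[[0,0,-20],[0,0,0]],[[0,0,-35],[0,0,0]],[[0,0,-45],[0,0,0]],[[0,0,-30],[0,0,0]],[[0,0,0],[0,0,0]]]' 85.4
python3 - <<'E'
from h import *
for c in('top','side','wrist'):
    o=bot.get_obs();p=vision.camera(c);w=cloud(p,o)
    P=sel(w,(.502,.334),.05,.13,.147);print(c,len(P),mec(P),np.median(P[:,2]))
cv2.imwrite('pics/w4.png',p['image'])
plan((414,-138.5,230),-18.5)
E
```

```text
clock: 29.52
eef_pos: [0.5024, 0.3344, 0.0928]
tool_rot: [0.472, 0.882, 0.0, 0.0]
ft_force: [-1.9, -1.8, 5.3]
grip_width: 0.0657
grasp_force: 67.7
clock: 31.02
eef_pos: [0.504, 0.3354, 0.2343]
tool_rot: [0.472, 0.882, 0.003, 0.002]
ft_force: [0.6, 0.1, 0.2]
grip_width: 0.0852
grasp_force: 0.0
top 321 (array([501.2, 333.4]), 33.2) 0.13929675383506468
side 408 (array([501.8, 334.7]), 33.7) 0.13840342373186781
wrist 1977 (array([500.6, 334.7]), 33.0) 0.1384212583691341
t 31.18 pos [501.9 334.  229.3] rot [-0.002  0.001  0.911] then shift(target frame) [-476.    66.6   -0.7] | shift first(cur frame) [-3.444e+02 -3.352e+02 -2.000e-01] F [-0.2  0.2  0.4] w 85.7 g 0.0
```

View pics/w4.png

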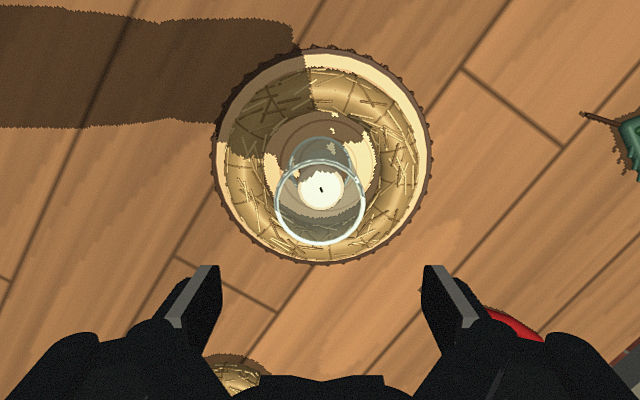

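The glass stands upright with its rim at (321,203) and the candle centred inside at (321,190). Next is the lid.

```bash
python3 -m creep '[[[-20,-20,0],[0,0,0.06]],[[-35,-35,0],[0,0,0]],[[-40,-40,0],[0,0,0]],[[-40,-40,0],[0,0,0]],[[-40,-40,0],[0,0,0]],[[-40,-40,0],[0,0,0]],[[-40,-40,0],[0,0,0]],[[-30,-30,0],[0,0,0]],[[-15,-15,0],[0,0,0]],[[0,0,0],[0,0,0.17]],[[0,0,0],[0,0,0.17]],[[0,0,0],[0,0,0.17]]]' 60
python3 -m creep '[[[0,0,0],[0,0,0.17]],[[0,0,0],[0,0,0.17]],[[0,0,0],[0,0,0]],[[0,0,0],[0,0,0]]]'
python3 - <<'E'
from h import *
plan((414,-138.5,110),-18.5)
E
```

```text
clock: 32.67
eef_pos: [0.3949, -0.0763, 0.2287]
tool_rot: [0.703, 0.711, -0.001, -0.001]
ft_force: [0.4, -1.1, 0.2]
grip_width: 0.0599
grasp_force: 0.0
clock: 33.17
eef_pos: [0.3955, -0.0762, 0.2295]
tool_rot: [0.811, 0.586, -0.001, -0.001]
ft_force: [-0.5, -0.3, 0.4]
grip_width: 0.06
grasp_force: 0.0
t 33.17 pos [395.5 -76.2 229.5] rot [-0.002  0.     0.003] then shift(target frame) [-53.2  37.3 119.5] | shift first(cur frame) [-53.3  37.3 119.4] F [-0.5 -0.3  0.4] w 60.0 g 0.0
```

```bash
python3 -m creep '[[[-15,10,20],[0,0,0]],[[-23,17,40],[0,0,0]],[[-15,10,35],[0,0,0]],[[0,0,20],[0,0,0]],[[0,0,0],[0,0,0]],[[0,0,0],[0,0,0]]]' 50
python3 - <<'E'
from h import *
o=bot.get_obs();p=vision.camera('wrist');w=cloud(p,o);cv2.imwrite('pics/w5.png',p['image'])
P=sel(w,(.414,-.1385),.025,.04,.05);print(len(P),mec(P));k=mec(P)[0]
P=sel(w,(.414,-.1385),.05,.009,.014);print(len(P),mec(P),np.median(P[:,2]))
plan((k[0],k[1],21),-18.5)
E
```

```text
clock: 33.92
eef_pos: [0.4148, -0.1383, 0.1159]
tool_rot: [0.811, 0.585, 0.0, 0.0]
ft_force: [0.4, -0.1, 0.6]
grip_width: 0.0502
grasp_force: 0.0
534 (array([ 413.3, -139.6]), 9.0)
5236 (array([ 413.2, -139.8]), 37.0) 0.01100277730240301
t 33.98 pos [ 415.1 -138.4  116.2] rot [ 0.002 -0.     0.002] then shift(target frame) [-1.7 -1.3 95.2] | shift first(cur frame) [-1.7 -1.5 95.2] F [0.3 0.4 0. ] w 50.0 g 0.0
```

View pics/w5.png

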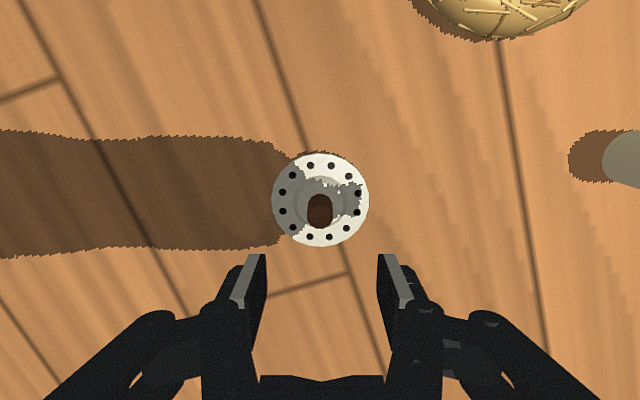

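The knob at (320,210) is midway between the fingers. I go down and grip it.

```bash
python3 -m creep '[[[-1.7,-1.3,20],[0,0,0]],[[0,0,30],[0,0,0]],[[0,0,22],[0,0,0]],[[0,0,14],[0,0,0]],[[0,0,8],[0,0,0]],[[0,0,0],[0,0,0]],[[0,0,0],[0,0,0]]]' 50
python3 -m creep '[[[0,0,0],[0,0,0]],[[0,0,0],[0,0,0]],[[0,0,0],[0,0,0]],[[0,0,0],[0,0,0]],[[0,0,0],[0,0,0]],[[0,0,0],[0,0,0]],[[0,0,0],[0,0,0]]]' 0
python3 -m creep '[[[0,0,-10],[0,0,0]],[[0,0,-25],[0,0,0]],[[0,0,-45],[0,0,0]],[[0,0,-50],[0,0,0]],[[0,0,-40],[0,0,0]],[[0,0,-15],[0,0,0]],[[0,0,0],[0,0,0]],[[0,0,0],[0,0,0]]]'
python3 - <<'E'
from h import *
plan((501.3,334.3,206),33.7)
E
```

```text
clock: 34.85
eef_pos: [0.4134, -0.1397, 0.022]
tool_rot: [0.811, 0.585, 0.0, 0.001]
ft_force: [-0.3, 0.4, -0.6]
grip_width: 0.0503
grasp_force: 0.0
clock: 35.72
eef_pos: [0.413, -0.1397, 0.0218]
tool_rot: [0.811, 0.585, 0.0, 0.0]
ft_force: [-0.5, -0.8, 5.3]
grip_width: 0.0157
grasp_force: 58.6
clock: 36.72
eef_pos: [0.4118, -0.1393, 0.2053]
tool_rot: [0.811, 0.585, -0.001, -0.001]
ft_force: [-0.5, 0.5, -1.5]
grip_width: 0.0155
grasp_force: 58.8
t 36.73 pos [ 411.8 -139.3  205.3] rot [-0.002 -0.001 -0.91 ] then shift(target frame) [344.3 337.2  -0.7] | shift first(cur frame) [477.6 -65.   -0.6] F [-0.5  0.5 -1.5] w 15.5 g 58.8
```

```bash
python3 -m creep '[[[20,-3,0],[0,0,0]],[[40,-5,0],[0,0,0]],[[48,-7,0],[0,0,0]],[[48,-7,0],[0,0,0]],[[48,-7,0],[0,0,0]],[[48,-7,0],[0,0,0]],[[48,-7,0],[0,0,0]],[[48,-7,0],[0,0,0]],[[48,-6,0],[0,0,0]],[[40,-5,0],[0,0,0]],[[28,-3,0],[0,0,0]],[[14,-1,0],[0,0,0]]]'
python3 -m creep '[[[0,0,0],[0,0,-0.1]],[[0,0,0],[0,0,-0.18]],[[0,0,0],[0,0,-0.18]],[[0,0,0],[0,0,-0.18]],[[0,0,0],[0,0,-0.18]],[[0,0,0],[0,0,-0.09]],[[0,0,0],[0,0,0]],[[0,0,0],[0,0,0]]]'
python3 - <<'E'
from h import *
for c in('top','side'):
    p=vision.camera(c);w=cloud(p);cv2.imwrite(f'pics/l_{c}.png',cv2.resize(p['image'][200:360,140:380],None,fx=2,fy=2))
    P=sel(w,(.502,.334),.045,.186,.2);print(c,len(P),mec(P),np.median(P[:,2]))
    P=sel(w,(.502,.334),.05,.13,.147);print(c,len(P),mec(P) if len(P)>5 else '')
plan((501.3,334.3,154),33.7)
E
```

```text
clock: 38.22
eef_pos: [0.5014, 0.3355, 0.204]
tool_rot: [0.811, 0.585, -0.002, -0.0]
ft_force: [-0.6, -1.0, -1.0]
grip_width: 0.016
grasp_force: 58.8
clock: 39.22
eef_pos: [0.502, 0.3339, 0.2057]
tool_rot: [0.473, 0.881, -0.001, -0.0]
ft_force: [0.7, -0.0, -0.9]
grip_width: 0.016
grasp_force: 58.8
top 598 (array([502.7, 332.8]), 36.8) 0.1965888347498433
top 157 (array([500.8, 331.9]), 32.6)
side 717 (array([503.2, 335.2]), 37.2) 0.19600901283323457
side 260 (array([500.9, 335.6]), 33.0)
t 39.33 pos [502.1 334.2 206. ] rot [-0.001  0.    -0.001] then shift(target frame) [ 0.6 -0.6 52. ] | shift first(cur frame) [ 0.6 -0.6 52. ] F [-0.1 -0.1 -1.7] w 15.8 g 58.8
```

View pics/l_side.png

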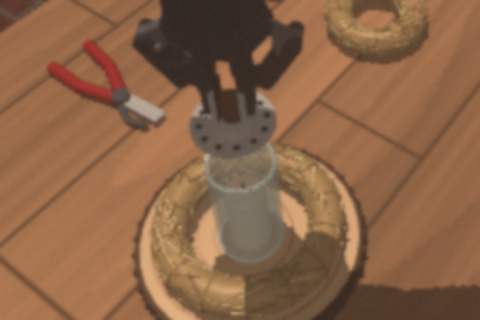

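The enlarged crop shows the lid at (233,125) level above the glass rim at (242,165). It needs about −2 mm in x. I lower it slowly.

```bash
python3 -m creep '[[[1,-1.8,8],[0,0,0]],[[0,0,12],[0,0,0]],[[0,0,10],[0,0,0]],[[0,0,7],[0,0,0]],[[0,0,5],[0,0,0]],[[0,0,4],[0,0,0]],[[0,0,3],[0,0,0]],[[0,0,1],[0,0,0]],[[0,0,0],[0,0,0]],[[0,0,0],[0,0,0]]]'
python3 -m creep '[[[0,0,1],[0,0,0]],[[0,0,0],[0,0,0]],[[0,0,0],[0,0,0]]]'
```

```text
clock: 40.58
eef_pos: [0.5002, 0.3344, 0.1564]
tool_rot: [0.472, 0.882, 0.0, 0.0]
ft_force: [0.3, 0.9, -1.1]
grip_width: 0.0157
grasp_force: 58.8
clock: 40.95
eef_pos: [0.5001, 0.3343, 0.1552]
tool_rot: [0.472, 0.882, 0.0, 0.0]
ft_force: [0.2, -0.1, -0.0]
grip_width: 0.0158
grasp_force: 58.8
```

```bash
python3 -m creep '[[[0,0,0.8],[0,0,0]],[[0,0,0],[0,0,0]],[[0,0,0],[0,0,0]]]'
python3 -m creep '[[[0,0,0.5],[0,0,0]],[[0,0,0],[0,0,0]],[[0,0,0],[0,0,0]]]'
```

```text
clock: 41.32
eef_pos: [0.5001, 0.3343, 0.1544]
tool_rot: [0.472, 0.882, -0.0, -0.0]
ft_force: [0.1, -0.4, -1.5]
grip_width: 0.0157
grasp_force: 58.8
clock: 41.7
eef_pos: [0.5001, 0.3343, 0.1539]
tool_rot: [0.472, 0.882, 0.0, -0.0]
ft_force: [0.3, -0.3, -1.2]
grip_width: 0.0158
grasp_force: 58.8
```

```bash
python3 -m creep '[[[0,0,0.4],[0,0,0]],[[0,0,0],[0,0,0]],[[0,0,0],[0,0,0]]]'
python3 -m creep '[[[0,0,0],[0,0,0]],[[0,0,0],[0,0,0]],[[0,0,0],[0,0,0]],[[0,0,0],[0,0,0]],[[0,0,0],[0,0,0]],[[0,0,0],[0,0,0]],[[0,0,-8],[0,0,0]],[[0,0,-25],[0,0,0]],[[0,0,-40],[0,0,0]],[[0,0,-30],[0,0,0]],[[0,0,0],[0,0,0]],[[0,0,0],[0,0,0]]]' 50
python3 - <<'E'
from h import *
for c in('top','side','wrist'):
    o=bot.get_obs();p=vision.camera(c);w=cloud(p,o)
    if c=='side':cv2.imwrite(f'pics/f_{c}.png',p['image'])
    P=sel(w,(.501,.334),.045,.139,.149);print(c,len(P),mec(P),np.median(P[:,2]))
    A=np.c_[P[:,:2],np.ones(len(P))];print(np.linalg.lstsq(A,P[:,2],rcond=None)[0].round(3))
    for n,xy,r,a,b in [('small',(.580,-.005),.09,.015,.05),('tall',(.644,-.181),.05,.12,.15),('flute',(.766,.007),.05,.1,.2)]:
        P=sel(w,xy,r,a,b);print(n,mec(P) if len(P)>5 else '')
E
```

```text
clock: 42.08
eef_pos: [0.5002, 0.3344, 0.1539]
tool_rot: [0.472, 0.882, 0.0, 0.0]
ft_force: [-0.4, -0.1, 2.3]
grip_width: 0.0158
grasp_force: 59.2
clock: 43.58
eef_pos: [0.4999, 0.3342, 0.2561]
tool_rot: [0.472, 0.882, -0.0, -0.0]
ft_force: [0.9, -0.1, -0.6]
grip_width: 0.0497
grasp_force: 0.0
top 874 (array([500.1, 333.4]), 37.4) 0.1449049309751142
[0.001 0.001 0.144]
small (array([579.8,  -6.2]), 68.9)
tall (array([ 644. , -182.5]), 20.0)
flute (array([766.2,   6.4]), 25.1)
side 847 (array([501.5, 335.1]), 37.5) 0.14411692818008504
[ 0.001 -0.003  0.145]
small (array([579.3,  -2.3]), 68.0)
tall (array([ 644.2, -179.1]), 20.1)
flute (array([764.4,   6.1]), 25.2)
wrist 5762 (array([500.3, 334.4]), 37.1) 0.14313172920143152
[-0.001  0.003  0.143]
small (array([564.4,  10.5]), 65.0)
tall 
flute
```

View pics/f_side.png

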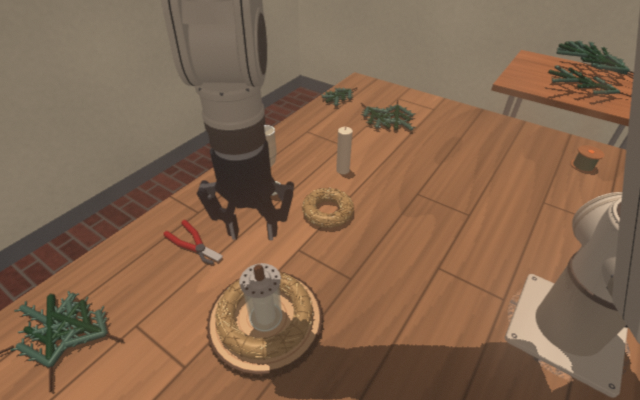

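The lid sits level on the glass (disc top at 144 mm, at pixel (260,282)). The wreath, candle and glass are centred, the bystanders haven't moved, and the gripper is clear.

```bash
python3 -c "
from workcell import workorder
print(workorder.job_done())"
```

```text
the job is handed in; nothing more can be done
None
```

The lantern centrepiece is built in the order asked and handed in at about 44 s: wreath, short candle and glass are centred on the slice to within about 2 mm, the lid sits level on the rim, and the small wreath, tall candle, secateurs and flute are where they were; no pass/fail verdict was returned.

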